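# Lock the nipping press

### The arm

A 6-joint arm with a two-finger parallel gripper is mounted at the origin on a cart in front of the work surface, level with it; the furniture and walls round the work are solid. World frame = base frame: x ahead of the robot, y to its left, z up, the work surface at z = 0. Lengths are in m, angles in rad, forces in N, time in s.
With the tool pointing down it reaches from about 0.3 to 0.75 m from the base axis. Payload 8.5 kg.
Tool frame: the origin (TCP) lies between the finger pads; the fingertips stand 19 mm ahead of it and the grasp point (between the pads) is the TCP; z points along the fingers, y is the direction in which the jaws open and shut (so a half turn about z gives the same grasp; the last joint's range is limited). The gripper opens to 85 mm and grips with 20 to 120 N. Pads are 22 mm wide; open, the fingers measure 114 mm over their backs; the gripper's body (76 mm by 85 mm) begins 54 mm behind the grasp point. The pads swing forward as they close: fully open they stand 13 mm farther back than shut.
Start: joints at [-1.564, 0.381, 1.297, -0, 1.464, -0.215], TCP at [0.121, -0.537, 0.214] pointing down, gripper open.
Joint ranges: [-3.11, 3.11], [-0.89, 2.33], [0.22, 2.48], [-1.42, 4.56], [0.17, 2.85], [-2.88, 2.88]. Speed limits (rad/s): [2.39, 2.39, 3.14, 3.14, 3.14, 3.14].

### API

Orientations are given as a rotation vector (axis times angle).
In Python, from plant import status, imaging, job gives the robot as it stands. The module is installed in compiled form; this text tells all that it offers.
- The arm moves only by the tool play_rows, never from a script. Its argument "rows" is one flat list of numbers, 6 for each row, row after row: the shift along the tool's x, y, z in units of 30 mm (1.0 is 30 mm), then the turn, a rotation vector about the tool's x, y, z in units of 8 degrees (1.0 is 8 degrees). A call has 1 to 20 rows; each row shifts and turns the commanded pose from where the row before left it, along the tool's axes as they then stand; what a row does not reach is not made up. A row lasts 1/10 s, in which the tool goes at most 50 mm and 8.59 degrees, less where a joint would pass 70% of its speed; a pose out of reach is approached as far as the arm can. A call is refused whole if a number of a shift passes 1 or a number of a turn 1, either way. A call with a gripper value outside its range is refused whole. "hand" is the closure, from 0 (fully open) to 1 (shut), set as the call begins (left out, the last holds). The fingers move at their own pace and stop on an object; "force" is the grip in N (left out, the last holds). Time passes only in rows, so rows that do not move let the fingers close. It gives the time, the measured TCP pose, the force and the opening at its end, in the units of the state.
- status.observe(): the state, without advancing time (a new reading comes with each control period).
- imaging.grab_frame(name): name is "scene" or "top" or "wrist"; returns a dict with "pixels" (480x640x3 uint8, red, green, blue), "intrinsics" (3x3 intrinsics, pixels), "D" ([k1, k2, p1, p2, k3] as OpenCV has them; the pictures are not rectified), "world_from_camera" (4x4, takes a point from camera to world coordinates); the wrist camera has in their place "tool_from_camera" (4x4, takes a point from camera to tool coordinates, whose origin is the TCP and whose axes are the flange's). Camera axes: x right, y up, looking along -z (the intrinsics and any distortion apply to the point x, -y, -z); pixel columns grow to the right and rows downward; lengths in m; the calibration is good to about 2 mm. A picture is of the moment at which its call begins: read the wrist's pose just before it. There is no depth.
- job.sign_off(): hands the job in, once; it reports no verdict.
The state is a dict: "time_s": time; "q": joint angles; "joint_vel": joint speeds; "joint_efforts": joint torques, N m; "tcp_pos": TCP position; "eef_rot": TCP orientation; "wrist_force": force on the tool from outside, world axes, zero at the start; "wrist_torque": the same for the moment, N m; "width": finger opening in m.
Only numpy, scipy, OpenCV 4.12 (cv2) and the standard library are available. Lean on these libraries where they do the work, as an engineer would, in place of code of your own. Each camera call takes 0.05 s, during which the arm holds its last target. There are 200 camera calls.

### The job

A cased book is standing in the nipping press. Push the crank clockwise (seen from above) with a fingertip until the slot across the locking disc lines up with the brass lock bar, then push the bar by its red tab through the slot until it is fully home in the keeper on the far side. Push gently, do not grip or pinch the crank or the tab and do not force a bar that is blocked; leave the things lying round the press where they are, and finish clear of everything.

Things in the scene. Friction and masses are not known exactly. Their poses are not given: they have to be found in the camera images.
- press: small dark green iron bench press, bolted down; base 190 (x) x 300 (y) mm. Origin under the centre of its base, straight below the screw's axis; -x is its front (robot's side), +y points along its crosshead to the side where the lock bar stands, +z up. The crosshead (60 mm wide, top 145 mm above the counter) carries a guide channel for the bar from 44 to 150 mm along +y and the keeper from 44 to 60 mm along -y; both are 30 mm wide and their tops are 172 mm above the counter
- lock_disc (a joint): turn of the steel locking disc and its crank, rad: 0 = the slot lies in line with the lock bar and the crank points to the press's front (-x); it starts negative (between -1.05 and -0.45: the crank stands round toward the press's -y side) and grows clockwise seen from above, toward 0; stops at -1.1 and +0.3. It draws the platen down on the book as it turns, stays where it is left, and needs about 4 N at the crank handle. It can be pushed back if it went too far
- disc_centre (a point): centre of the locking disc, on the screw's axis, 164 mm above the counter. Disc 72 mm across, top 172 mm above the counter; a slot 16 mm wide and 16 mm deep with a black floor runs straight across it, with flared mouths (22 mm at the rim)
- crank_handle (a point): centre of the upright black crank handle, 186 mm above the counter, 85 mm from the disc's axis: a round post 18 mm thick, standing from 157 to 215 mm above the counter. It swings on its circle as the disc turns
- lock_bar (a joint): travel of the brass lock bar, m: 0 = fully drawn back (starts between 0 and 0.010), grows as the bar is pushed along the press's -y; its nose meets the disc's rim at about 0.014 and is blocked there unless the slot is in line (the tapered nose centres the last 0.15 rad or so); 0.114 = fully home against its stop, the nose 4 mm out of the keeper's far end. Slides with about 4 N and stays where it is left
- bar_tab (a point): centre of the red thumb tab that stands up from the bar, 190 mm above the counter: 26 mm wide (press x), 8 mm thick (press y), from 174 to 207 mm above the counter. Push its outer (+y) face toward the press's -y
- bar_nose (a point): tip of the bar's tapered nose, 163 mm above the counter; the bar is 12 mm wide, 10 mm tall and 134 mm long, the tab's centre 126 mm behind the tip
- reel_red: red thread reel, 35 mm wide, 44 mm tall, standing; origin at its foot; only stands by, leave it alone
- reel_natural: undyed thread reel, 35 mm wide, 44 mm tall, standing; origin at its foot; only stands by, leave it alone
- wax_cake: yellow cake of beeswax, 38 x 52 x 18 mm; origin under its centre; only stands by, leave it alone
- brass_weight: square brass weight with a small knob, 50 x 50 x 42 mm; origin under its centre; only stands by, leave it alone
- tape_roll: roll of masking tape lying flat, 88 mm wide, 24 mm tall; origin under its centre; only stands by, leave it alone
- sewing_awl: awl with a turned wooden handle, lying, 128 mm long, 27 mm thick; origin under its centre; only stands by, leave it alone

How it is judged:
On the way:
1. the slot is turned into line with the bar (within 0.2 rad) while the bar is still drawn back (value of joint lock_disc between -0.2 and 0.2 rad and value of joint lock_bar below 0.02 m), for 0.2 s.
At the end, for the whole second after the job is handed in: the lock bar is home (within 4 mm of its stop) through the disc's slot, the disc is in line within 0.08 rad, both at rest, and each listed bystander stands within 20 mm of where it was (value of joint lock_bar above 0.11 m and value of joint lock_disc between -0.08 and 0.08 rad and velocity of joint lock_bar between -0.003 and 0.003 m/s and velocity of joint lock_disc between -0.03 and 0.03 rad/s and distance of each of reel_red, reel_natural, wax_cake, brass_weight, tape_roll, sewing_awl from where it was at the start of the episode below 0.02 m); the robot touches nothing.
It fails at once if a bystander is moved or lifted (20 mm) (distance of any of reel_red, reel_natural, wax_cake, brass_weight, tape_roll, sewing_awl from where it was at the start of the episode above 0.02 m).
It fails at once if the disc, crank, bar or tab is forced or pinched (finger force over 40 N) (contact force between the fingers and lock_disc above 40 N or contact force between the fingers and lock_bar above 40 N).
It also fails if it takes over 48 s, if anything falls off the work surface, if the arm or the gripper's body presses on something with over 40 N, if the wrist force passes 120 N, or if a joint passes its speed limit or range.

## Working session

There is one attempt and no reset: what is moved stays moved. The work goes in short steps, Python scripts to look and compute and a tool call to move; the robot and the scene stay as the last step left them, time stands still between calls to the robot, and variables do not carry over. Pictures are saved under pics/ and viewed, about 8 in all and at most 12, crops included, and the job is handed in when it is done.

Besides the shell and the picture viewer there is one more tool, called after ">>>" as name(argument=value, ...) on one line, values as JSON. play_rows: Moves the arm, as the interface text tells. Its arguments: {"type":"object","properties":{"rows":{"type":"array","items":{"type":"number"}},"hand":{"type":"number"},"force":{"type":"number"}},"required":["rows"]}

```bash
mkdir -p pics
python3 - <<'E'
from plant import status, imaging
import cv2,json,numpy as np
s=status.observe(); print({k:np.round(v,3).tolist() for k,v in s.items()})
for n in ("scene","top"):
    f=imaging.grab_frame(n); cv2.imwrite(f"pics/{n}0.png",f["pixels"][:,:,::-1])
    np.savez(f"{n}.npz",K=f["intrinsics"],D=f["D"],T=f["world_from_camera"]); print(n,np.round(f["world_from_camera"],3).tolist(),np.round(f["intrinsics"],1).tolist(),f["D"])
E
```

```text
{'time_s': 0.0, 'q': [-1.564, 0.381, 1.298, -0.0, 1.464, -0.215], 'joint_vel': [0.001, 0.001, -0.001, -0.001, -0.0, -0.001], 'joint_efforts': [0.003, -44.846, -23.128, -0.0, 0.005, -0.0], 'tcp_pos': [0.121, -0.536, 0.213], 'eef_rot': [-3.121, -0.348, -0.0], 'wrist_force': [-0.223, -0.3, -0.573], 'wrist_torque': [-0.014, -0.015, -0.022], 'width': 0.085}
scene [[-0.173, -0.777, 0.605, 1.28], [0.985, -0.148, 0.092, 0.044], [0.018, 0.612, 0.791, 1.1], [0.0, 0.0, 0.0, 1.0]] [[591.4, 0.0, 318.7], [0.0, 591.4, 239.5], [0.0, 0.0, 1.0]] [-0.00667987  0.          0.          0.          0.        ]
top [[0.009, 0.985, -0.17, 0.294], [-1.0, 0.008, -0.005, -0.09], [-0.003, 0.17, 0.985, 1.708], [0.0, 0.0, 0.0, 1.0]] [[619.4, 0.0, 311.5], [0.0, 619.4, 232.2], [0.0, 0.0, 1.0]] [0.00715999 0.         0.         0.         0.        ]
```

View pics/scene0.png

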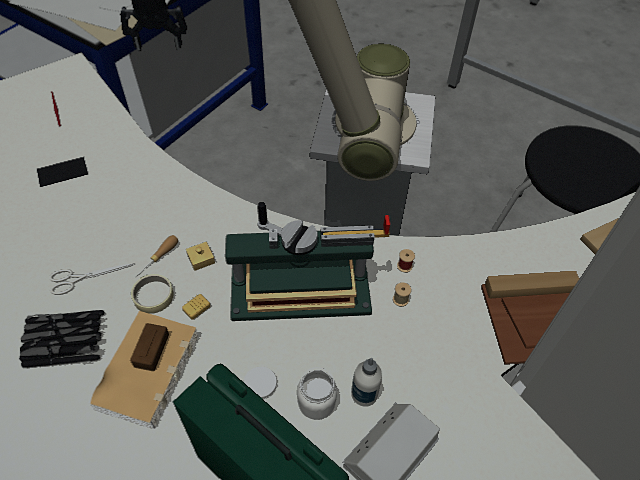

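View pics/top0.png

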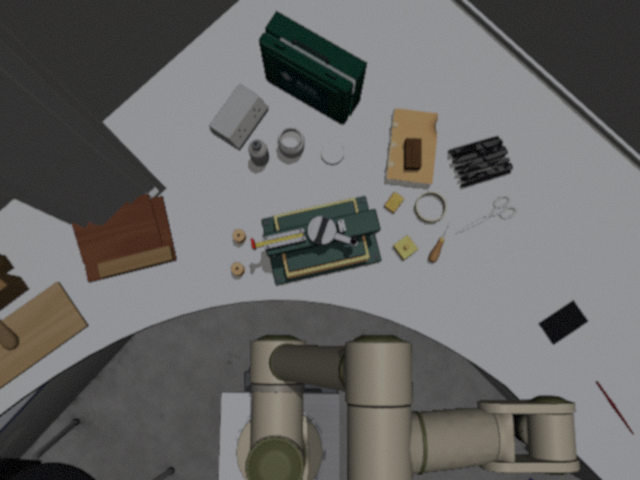

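The scene view shows the press around (300,265), the handle near (263,213) and the red tab near (387,226). In the top view the disc is near (321,230), the tab near (254,244) and the handle near (352,241). Next I'll view enlarged crops of both.

Run:
```python
import cv2
a=cv2.imread("pics/scene0.png")[190:290,220:420]; b=cv2.imread("pics/top0.png")[185:295,225:395]
cv2.imwrite("pics/c1.png",cv2.resize(a,(800,400),interpolation=cv2.INTER_CUBIC))
b=cv2.resize(b,None,fx=4.7,fy=4.7,interpolation=cv2.INTER_CUBIC);print(b.shape);cv2.imwrite("pics/c2.png",b)
```

```text
(517, 799, 3)
```

View pics/c1.png

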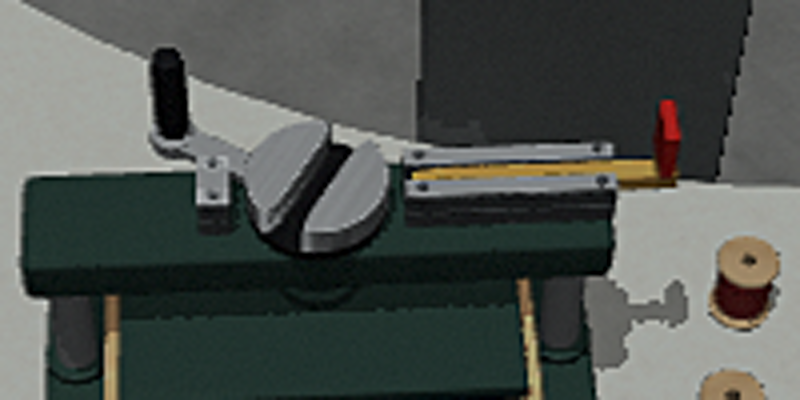

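View pics/c2.png

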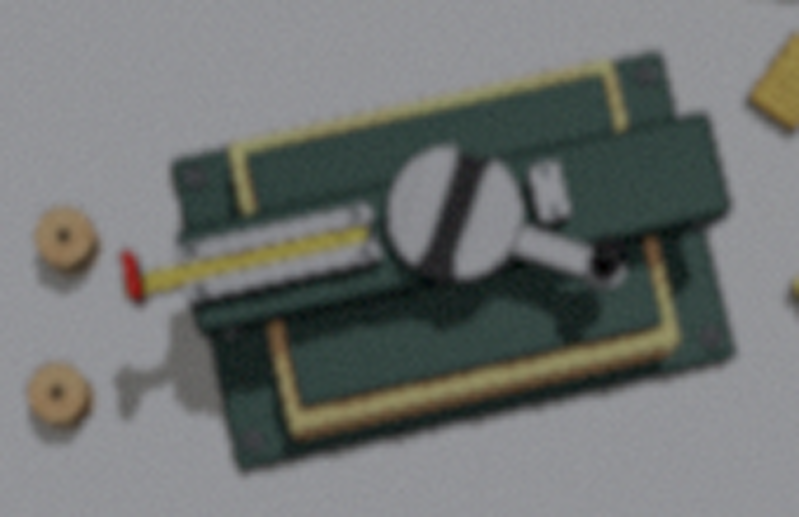

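The crops show these points:

| Point | c1 (scene crop) | c2 (top crop) |
|---|---|---|
| Disc centre | (320,184) | (455,213) |
| Handle top | (167,53) | (604,260) |
| Tab top | (668,104) | (130,268) |
| Bar at channel mouth | (415,177) | (365,235) |

The slot is well out of line. Next step is triangulation.

```bash
cat > h.py <<'E'
import numpy as np,cv2
C={n:np.load(f"{n}.npz") for n in("scene","top")}
def ray(n,p):
    c=C[n];u=cv2.undistortPoints(np.array([[p]],float),c["K"],c["D"])[0,0]
    d=c["T"][:3,:3]@np.array([u[0],-u[1],-1.]);return c["T"][:3,3],d/np.linalg.norm(d)
def atz(n,p,z):
    o,d=ray(n,p);return o+d*(z-o[2])/d[2]
def tri(a,b):
    o1,d1=ray("scene",a);o2,d2=ray("top",b)
    t=np.linalg.lstsq(np.c_[d1,-d2],o2-o1,rcond=None)[0];p,q=o1+t[0]*d1,o2+t[1]*d2
    return (p+q)/2,np.linalg.norm(p-q)
def proj(n,X):
    c=C[n];R=c["T"][:3,:3];p=R.T@(np.array(X)-c["T"][:3,3]);r,_=cv2.projectPoints(np.array([[p[0],-p[1],-p[2]]]),np.zeros(3),np.zeros(3),c["K"],c["D"]);return r[0,0]
c1=lambda x,y:((x+.5)/4+219.5,(y+.5)/4+189.5)
c2=lambda x,y:((x+.5)/4.7+224.5,(y+.5)/4.7+184.5)
E
python3 - <<'E'
from h import *
for n,a,b,z in [("disc",(320,184),(455,213),.172),("handle",(167,53),(604,260),.215),("tabtop",(668,104),(130,268),.207),("bar",(415,177),(365,235),.168),
 ("xheadL(-y)top far",(28,268),(712,118),.145),("guide screw in far",(412,185),(375,255),.172),("guide screw out far",(603,181),(197,290),.172)]:
    p,e=tri(c1(*a),c2(*b));print(n,p.round(3),round(e,4),atz("scene",c1(*a),z).round(3),atz("top",c2(*b),z).round(3))
# base corners from top
for q in [(172,158),(660,55),(735,355),(243,472)]: print(atz("top",c2(*q),0.015).round(3))
E
```

```text
disc [ 0.565 -0.105  0.169] 0.0034 [ 0.567 -0.103  0.172] [ 0.565 -0.107  0.172]
handle [ 0.533 -0.185  0.215] 0.0027 [ 0.533 -0.187  0.215] [ 0.533 -0.184  0.215]
tabtop [0.526 0.061 0.222] 0.0001 [0.513 0.061 0.207] [0.528 0.063 0.207]
bar [ 0.553 -0.058  0.17 ] 0.0013 [ 0.551 -0.058  0.168] [ 0.553 -0.059  0.168]
xheadL(-y)top far [ 0.624 -0.245  0.141] 0.0071 [ 0.626 -0.24   0.145] [ 0.624 -0.248  0.145]
guide screw in far [ 0.544 -0.062  0.153] 0.0039 [ 0.559 -0.058  0.172] [ 0.542 -0.064  0.172]
guide screw out far [0.524 0.033 0.154] 0.0035 [0.539 0.035 0.172] [0.522 0.03  0.172]
[0.624 0.059 0.015]
[ 0.689 -0.23   0.015]
[ 0.509 -0.273  0.015]
[0.438 0.013 0.015]
```

>>> play_rows(rows=[0.85,-0.38,-0.2,0,0,0,0.85,-0.38,-0.2,0,0,0,0.85,-0.38,-0.2,0,0,0,0.85,-0.38,-0.2,0,0,0,0.85,-0.38,-0.2,0,0,0,0.85,-0.38,-0.2,0,0,0,0.85,-0.38,-0.2,0,0,0,0.85,-0.38,-0.2,0,0,0,0.85,-0.38,-0.2,0,0,0,0.85,-0.38,-0.2,0,0,0,0.85,-0.38,-0.2,0,0,0,0.85,-0.38,-0.2,0,0,0,0.85,-0.38,-0.2,0,0,0,0.85,-0.38,-0.2,0,0,0,0.85,-0.38,-0.2,0,0,0,0.85,-0.38,-0.2,0,0,0,0.85,-0.38,-0.2,0,0,0,0.85,-0.38,-0.2,0,0,0,0,0,0,0,0,0,0,0,0,0,0,0], hand=1, force=20)

```text
time_s: 2.1
tcp_pos: [0.5236, -0.2352, 0.321]
eef_rot: [-3.122, -0.349, 0.001]
wrist_force: [0.6, -0.6, -0.7]
width: 0.0004
```

Run:
```python
from plant import status, imaging
import cv2,numpy as np
s=status.observe(); f=imaging.grab_frame("wrist"); cv2.imwrite("pics/w1.png",f["pixels"][:,:,::-1])
np.savez("wrist1.npz",K=f["intrinsics"],D=f["D"],Tc=f["tool_from_camera"],p=s["tcp_pos"],r=s["eef_rot"])
print(s["time_s"],s["tcp_pos"],s["eef_rot"],s["q"],s["width"]);print(np.round(f["tool_from_camera"],3),f["intrinsics"])
```

```text
2.1 [ 0.52357754 -0.23517949  0.3209665 ] [-3.12164450e+00 -3.49060171e-01  1.43849396e-03] [-6.28217602e-01  3.77554477e-01  9.98325690e-01 -2.58326058e-04
  1.76672113e+00  7.19815082e-01] 0.00037851402314302427
[[-0.001  0.958  0.285  0.073]
 [ 1.     0.     0.001  0.002]
 [ 0.001  0.285 -0.958 -0.16 ]
 [ 0.     0.     0.     1.   ]] [[360.7059144    0.         325.06902904]
 [  0.         360.7059144  244.97813675]
 [  0.           0.           1.        ]]
```

View pics/w1.png

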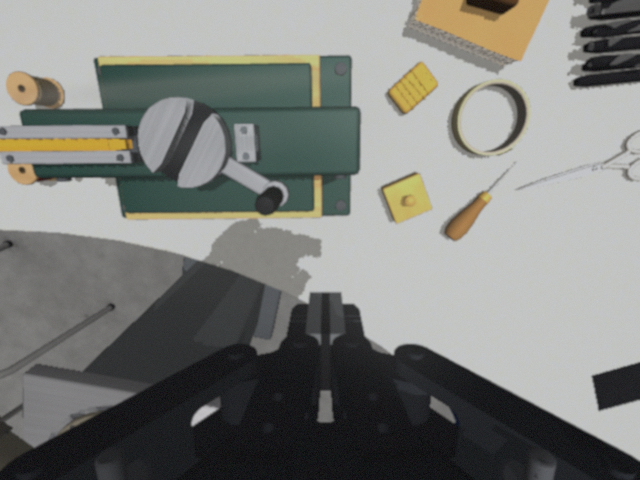

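The wrist view shows the press nearly square to the tool. Pixel positions are: disc centre (183,142), handle cap (267,202), bar centreline (0,144) to (130,144), and crosshead far edge (22,109) to (358,108).

```bash
cat >> h.py <<'E'
from scipy.spatial.transform import Rotation as Ro
def wz(w,p,z):
    u=cv2.undistortPoints(np.array([[p]],float),w["K"],w["D"])[0,0]
    R=Ro.from_rotvec(w["r"]).as_matrix();T=w["Tc"]
    d=R@T[:3,:3]@np.array([u[0],-u[1],-1.]);o=R@T[:3,3]+w["p"];return o+d*(z-o[2])/d[2]
E
python3 - <<'E'
from h import *
w=np.load("wrist1.npz");print("tool yaw",Ro.from_rotvec(w["r"]).as_matrix()[:2,0])
P={}
for n,p,z in [("disc",(183,142),.172),("handle",(267,203),.215),("bar0",(1,144),.168),("bar1",(130,144),.168),("slotA",(205,105),.172),("slotB",(164,174),.172),("xh0",(22,109),.145),("xh1",(358,108),.145),("near0",(124,180),.145),("near1",(358,174),.145),("baseA",(351,57),.015),("baseB",(351,216),.015)]:
    P[n]=wz(w,p,z);print(n,P[n].round(4))
for a,b in[("bar0","bar1"),("xh0","xh1"),("baseB","baseA"),("slotA","slotB")]:
    d=P[b]-P[a];print(a,b,"dir",np.arctan2(d[1],d[0]).round(3))
E
```

```text
tool yaw [0.97530128 0.22087706]
disc [ 0.5658 -0.1081  0.172 ]
handle [ 0.5402 -0.1894  0.215 ]
bar0 [0.5301 0.0389 0.168 ]
bar1 [ 0.5539 -0.064   0.168 ]
slotA [ 0.5981 -0.1222  0.172 ]
slotB [ 0.5363 -0.0954  0.172 ]
xh0 [0.5594 0.0397 0.145 ]
xh1 [ 0.6254 -0.2438  0.145 ]
near0 [ 0.5175 -0.0492  0.145 ]
near1 [ 0.5705 -0.2577  0.145 ]
baseA [ 0.6888 -0.2308  0.015 ]
baseB [ 0.506  -0.2761  0.015 ]
bar0 bar1 dir -1.343
xh0 xh1 dir -1.342
baseB baseA dir 0.243
slotA slotB dir 2.732
```

>>> play_rows(rows=[0.415,-0.222,0,0,0,0,0.415,-0.222,0,0,0,0,0.415,-0.222,0,0,0,0,0.415,-0.222,0,0,0,0,0,0,0,0,0,-0.85,0,0,0,0,0,-0.85,0,0,0,0,0,-0.85,0,0,0,0,0,-0.85,0,0,0,0,0,-0.85,0,0,0,0,0,-0.85,0,0,0,0,0,-0.85,0,0,0,0,0,-0.85,0,0,0.5,0,0,0,0,0,0.5,0,0,0,0,0,0.5,0,0,0,0,0,0.5,0,0,0,0,0,0.5,0,0,0,0,0,0.5,0,0,0,0,0,0,0,0,0])

```text
time_s: 4.05
tcp_pos: [0.5662, -0.1975, 0.2295]
eef_rot: [-2.615, -1.735, 0.003]
wrist_force: [0.0, 0.0, -0.1]
width: 0.0001
```

Run:
```python
from plant import status, imaging
import cv2,numpy as np
s=status.observe(); f=imaging.grab_frame("wrist"); g=imaging.grab_frame("scene")
a=f["pixels"][:,:,::-1]; b=cv2.resize(g["pixels"][180:290,215:415,::-1],(640,352),interpolation=cv2.INTER_CUBIC)
cv2.imwrite("pics/w2.png",cv2.resize(np.vstack([a[100:420],b]),None,fx=.85,fy=.85))
print(s["time_s"],s["tcp_pos"],s["eef_rot"],s["q"].round(2) if hasattr(s["q"],"round") else s["q"])
```

```text
4.05 [ 0.56624262 -0.19745494  0.22952277] [-2.61457936 -1.7351525   0.00266573] [-0.53  0.46  1.12  0.    1.57 -0.13]
```

View pics/w2.png

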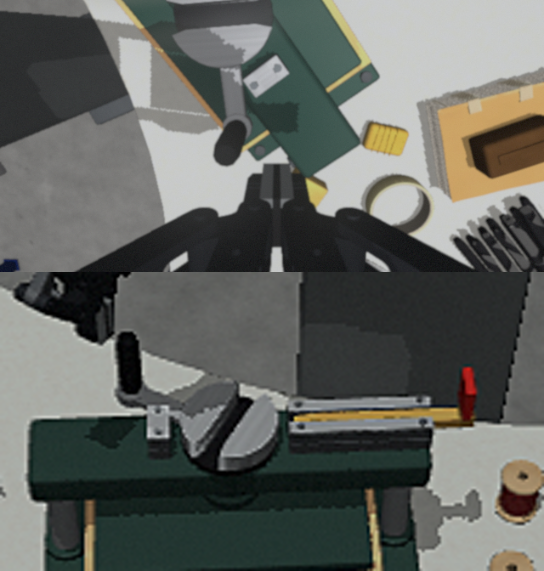

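Run:
```python
from h import *
for X in [(.5662,-.1975,.2105),(.5662,-.1975,.26),(.5335,-.1846,.215),(.5335,-.1846,.165)]:
    p=proj("scene",X); print(X,p,((p-[215,180])*3.2*.85+[0,272]).round())
```

```text
(0.5662, -0.1975, 0.2105) [252.30832873 215.98880652] [101. 370.]
(0.5662, -0.1975, 0.26) [250.45003599 199.14536844] [ 96. 324.]
(0.5335, -0.1846, 0.215) [262.46471349 203.04465795] [129. 335.]
(0.5335, -0.1846, 0.165) [263.86571358 219.16538003] [133. 379.]
```

Run:
```python
from h import *
from plant import imaging,status
g=imaging.grab_frame("scene")["pixels"][:,:,::-1]
w=np.load("wrist1.npz");f=imaging.grab_frame("wrist")["pixels"][:,:,::-1]
T=np.linalg.inv(w["Tc"])
def pw(X):
    p=T[:3,:3]@np.array(X)+T[:3,3];return cv2.projectPoints(np.array([[p[0],-p[1],-p[2]]]),np.zeros(3),np.zeros(3),w["K"],w["D"])[0][0,0]
a=cv2.resize(np.clip(g[165:235,215:295]*1.6,0,255).astype(np.uint8),None,fx=5,fy=5,interpolation=cv2.INTER_CUBIC)
b=cv2.resize(np.clip(f[220:360,270:380]*2.2,0,255).astype(np.uint8),None,fx=3.6,fy=3.6,interpolation=cv2.INTER_CUBIC)
s=status.observe()
for z in (.019,0,-.02,-.04):
    p=((proj("scene",s["tcp_pos"]-np.array([0,0,z]))-[215,165])*5).astype(int);cv2.circle(a,tuple(map(int,p)),3,(0,0,255),-1)
    for x,c in ((.011,(0,0,255)),(-.011,(0,255,0)),(0,(255,0,0))):
        q=((pw((x,0,z))-[270,220])*3.6).astype(int);cv2.circle(b,tuple(map(int,q)),3,c,-1)
b=b[:504];a=cv2.copyMakeBorder(a,0,504-350,0,0,cv2.BORDER_CONSTANT);cv2.imwrite("pics/d1.png",np.hstack([a,b]));print(np.hstack([a,b]).shape)
```

```text
(504, 796, 3)
```

View pics/d1.png

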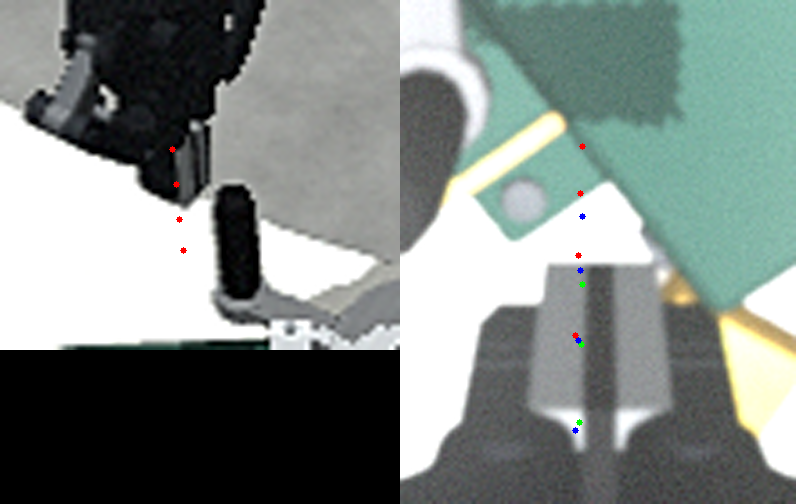

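Both views put the visible fingertip about 20 mm behind the TCP along the tool axis, whereas the text says 19 mm ahead of it. I'll descend to a height that is safe either way (TCP at about 0.178) and look again.

>>> play_rows(rows=[0,0,0.34,0,0,0,0,0,0.34,0,0,0,0,0,0.34,0,0,0,0,0,0.34,0,0,0,0,0,0.34,0,0,0,0,0,0,0,0,0,0,0,0,0,0,0])

```text
time_s: 4.95
tcp_pos: [0.5664, -0.1984, 0.1805]
eef_rot: [-2.618, -1.736, 0.0]
wrist_force: [-0.7, 0.6, -0.0]
width: 0.0001
```

Run:
```python
from h import *
from plant import imaging,status
g=imaging.grab_frame("scene")["pixels"][:,:,::-1]
s=status.observe();print(s["tcp_pos"],s["wrist_force"],s["width"],s["q"])
f=imaging.grab_frame("wrist")["pixels"][:,:,::-1]
a=cv2.resize(np.clip(g[165:255,215:315]*1.6,0,255).astype(np.uint8),None,fx=4,fy=4,interpolation=cv2.INTER_CUBIC)
b=cv2.resize(np.clip(f[180:360,240:440]*2.2,0,255).astype(np.uint8),None,fx=2,fy=2,interpolation=cv2.INTER_CUBIC)
cv2.imwrite("pics/d2.png",np.hstack([a,b]))
```

```text
[ 0.56652061 -0.19852495  0.18086681] [-0.11990705  0.41199657 -0.34529639] 1.2746272360419121e-05 [-5.34088930e-01  4.92280348e-01  1.20747002e+00  5.26954455e-05
  1.44115788e+00 -1.34537854e-01]
```

View pics/d2.png

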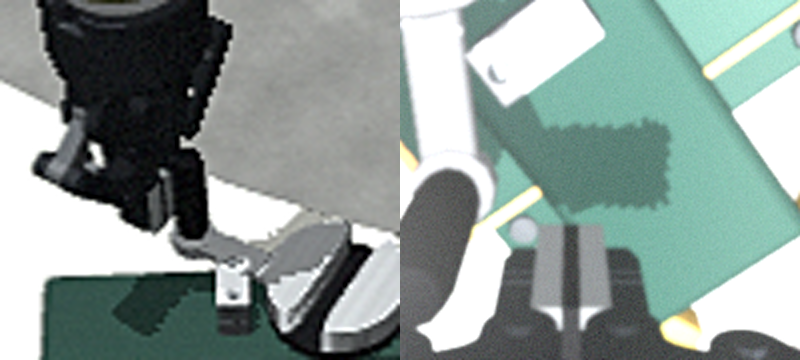

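The tip is now beside the handle at z≈0.20, overlapping about 15 mm of it. Now I'll approach gently along −tool y.

>>> play_rows(rows=[0,-0.1,0.1,0,0,0,0,-0.1,0.1,0,0,0,0,-0.1,0,0,0,0,0,-0.1,0,0,0,0,0,0,0,0,0,0])

```text
time_s: 5.55
tcp_pos: [0.5552, -0.1939, 0.1746]
eef_rot: [2.618, 1.736, 0.0]
wrist_force: [1.1, -1.2, -1.3]
width: 0.0001
```

>>> play_rows(rows=[-0.026,-0.1,0,0,0,0.25,-0.026,-0.1,0,0,0,0.25,-0.026,-0.1,0,0,0,0.25,-0.026,-0.1,0,0,0,0.25,-0.026,-0.1,0,0,0,0.25,-0.026,-0.1,0,0,0,0.25,-0.026,-0.1,0,0,0,0.25,-0.026,-0.1,0,0,0,0.25])

```text
time_s: 6.35
tcp_pos: [0.5316, -0.1882, 0.1748]
eef_rot: [2.834, 1.352, -0.0]
wrist_force: [2.5, -5.7, -1.6]
width: 0.0004
```

>>> play_rows(rows=[-0.026,-0.1,0,0,0,0.25,-0.026,-0.1,0,0,0,0.25,-0.026,-0.1,0,0,0,0.25,-0.026,-0.1,0,0,0,0.25,-0.026,-0.1,0,0,0,0.25,-0.026,-0.1,0,0,0,0.25,-0.026,-0.1,0,0,0,0.25,-0.026,-0.1,0,0,0,0.25,-0.026,-0.1,0,0,0,0.25,-0.026,-0.1,0,0,0,0.25,-0.026,-0.1,0,0,0,0.25,-0.026,-0.1,0,0,0,0.25,-0.026,-0.1,0,0,0,0.25,-0.026,-0.1,0,0,0,0.25,0,0,0,0,0,0,0,0,0,0,0,0])

```text
time_s: 7.95
tcp_pos: [0.4972, -0.1616, 0.1748]
eef_rot: [3.077, 0.629, -0.0]
wrist_force: [-0.9, -3.6, -0.3]
width: 0.0001
```

Run:
```python
from h import *
from plant import imaging,status
s=status.observe()
f=imaging.grab_frame("wrist");g=imaging.grab_frame("scene")["pixels"][:,:,::-1]
np.savez("wrist2.npz",K=f["intrinsics"],D=f["D"],Tc=f["tool_from_camera"],p=s["tcp_pos"],r=s["eef_rot"])
a=cv2.resize(g[185:255,215:415],None,fx=4,fy=4,interpolation=cv2.INTER_CUBIC)
b=cv2.resize(f["pixels"][20:340,80:560,::-1],(480,320))
b=cv2.copyMakeBorder(b,0,0,0,320,cv2.BORDER_CONSTANT)
cv2.imwrite("pics/d3.png",np.vstack([a,b]));print(s["tcp_pos"],s["wrist_force"])
```

```text
[ 0.49717785 -0.16160422  0.17484821] [-0.87464065 -3.59959421 -0.30727853]
```

View pics/d3.png

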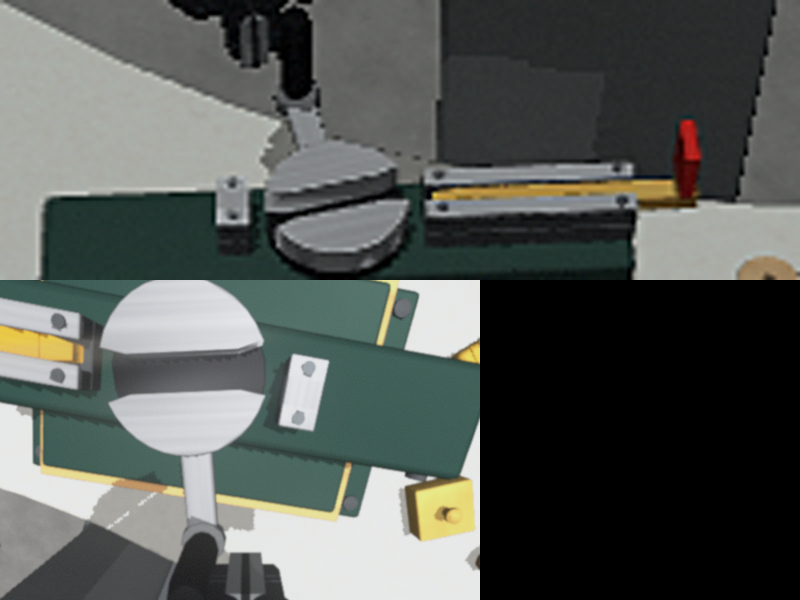

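Run:
```python
from h import *
w=np.load("wrist2.npz");R=Ro.from_rotvec(w["r"]).as_matrix();print("toolyaw",np.arctan2(R[1,0],R[0,0]))
m=lambda x,y:(x+80,y-260)
def ang(a,b,z): d=wz(w,m(*b),z)-wz(w,m(*a),z);return np.arctan2(d[1],d[0])
print("slot",ang((130,394),(245,389),.172),"slot up",ang((115,354),(240,349),.172))
print("press -y",ang((268,327),(480,363),.145),ang((245,441),(455,476),.145),"guide",ang((20,304),(80,314),.172))
print("disc",wz(w,m(184,368),.172),wz(w,m(188,456),.172),wz(w,m(205,537),.165))
print("arm",ang((196,458),(200,528),.165), "target",.229-np.pi)
```

```text
toolyaw 0.4035151191954622
slot -1.1251148742961254 slot up -1.1288258003218359
press -y -1.3244647534924618 -1.3329481463117452 guide -1.3122762399585477
disc [ 0.56568647 -0.10689911  0.172     ] [ 0.53137543 -0.12148475  0.172     ] [ 0.49482792 -0.14317301  0.165     ]
arm -2.7206977610850083 target -2.912592653589793
```

About 0.20 rad (11.6°) remains, so I'll play six more rows.

>>> play_rows(rows=[-0.026,-0.1,0,0,0,0.25,-0.026,-0.1,0,0,0,0.25,-0.026,-0.1,0,0,0,0.25,-0.026,-0.1,0,0,0,0.25,-0.026,-0.1,0,0,0,0.25,-0.026,-0.1,0,0,0,0.25,0,0,0,0,0,0,0,0,0,0,0,0])

```text
time_s: 8.85
tcp_pos: [0.4873, -0.1455, 0.1746]
eef_rot: [-3.126, -0.305, -0.0]
wrist_force: [-0.1, -2.9, 0.6]
width: -0.0002
```

Run:
```python
from h import *
from plant import imaging,status
s=status.observe()
f=imaging.grab_frame("wrist")
np.savez("wrist3.npz",K=f["intrinsics"],D=f["D"],Tc=f["tool_from_camera"],p=s["tcp_pos"],r=s["eef_rot"])
cv2.imwrite("pics/d4.png",cv2.resize(f["pixels"][0:240,60:460,::-1],(800,480)));print(s["tcp_pos"],s["wrist_force"])
```

```text
[ 0.48725008 -0.14550788  0.17457188] [-0.14911827 -2.92864863  0.59873341]
```

View pics/d4.png

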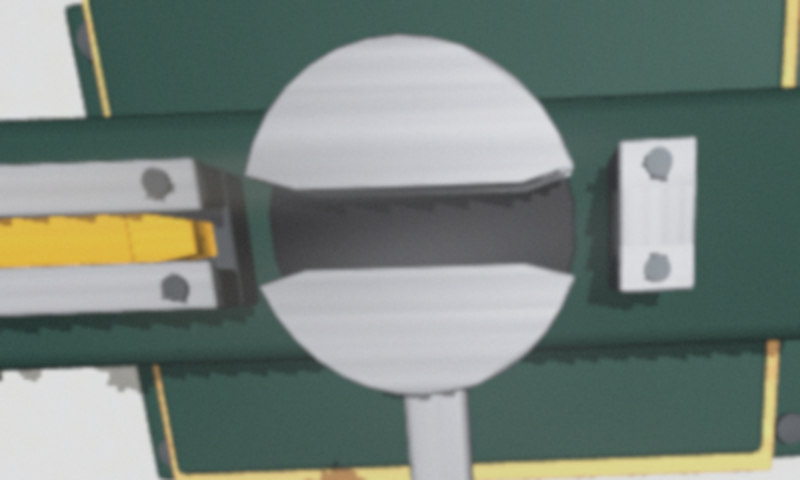

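The slot edge and guide edge now slope the same (-0.032 against -0.033), so they're in line, with the bar nose still drawn back. I'll back off, rise and move to beyond the tab.

>>> play_rows(rows=[0,0.33,0,0,0,0,0,0.33,0,0,0,0,0,0.33,0,0,0,0,0,0,-0.85,0,0,0,0,0,-0.85,0,0,0,0,0,-0.85,0,0,0,0.215,-0.72,0,0,0,0,0.215,-0.72,0,0,0,0,0.215,-0.72,0,0,0,0,0.215,-0.72,0,0,0,0,0.215,-0.72,0,0,0,0,0.215,-0.72,0,0,0,0,0.215,-0.72,0,0,0,0,0.215,-0.72,0,0,0,0,0.215,-0.72,0,0,0,0,0.215,-0.72,0,0,0,0,0.215,-0.72,0,0,0,0,0.215,-0.72,0,0,0,0,0,0,0,0,0,-0.24,0,0,0,0,0,0])

```text
time_s: 10.9
tcp_pos: [0.5193, 0.0946, 0.2508]
eef_rot: [-3.121, -0.358, 0.001]
wrist_force: [0.4, -0.1, -0.7]
width: 0.0
```

Run:
```python
from h import *
from plant import imaging,status
s=status.observe()
f=imaging.grab_frame("wrist");g=imaging.grab_frame("scene")["pixels"][:,:,::-1]
np.savez("wrist4.npz",K=f["intrinsics"],D=f["D"],Tc=f["tool_from_camera"],p=s["tcp_pos"],r=s["eef_rot"])
a=cv2.resize(g[165:255,255:455],None,fx=3,fy=3,interpolation=cv2.INTER_CUBIC)
b=cv2.resize(f["pixels"][40:360,160:560,::-1],(400,320))
b=cv2.copyMakeBorder(b,0,0,0,200,cv2.BORDER_CONSTANT)
cv2.imwrite("pics/d5.png",np.vstack([a,b]));print(s["time_s"],s["tcp_pos"],s["eef_rot"],s["wrist_force"])
```

```text
10.9 [0.51932107 0.09460395 0.25081696] [-3.12088340e+00 -3.58054291e-01  5.24016352e-04] [ 0.43478465 -0.099139   -0.66123236]
```

View pics/d5.png

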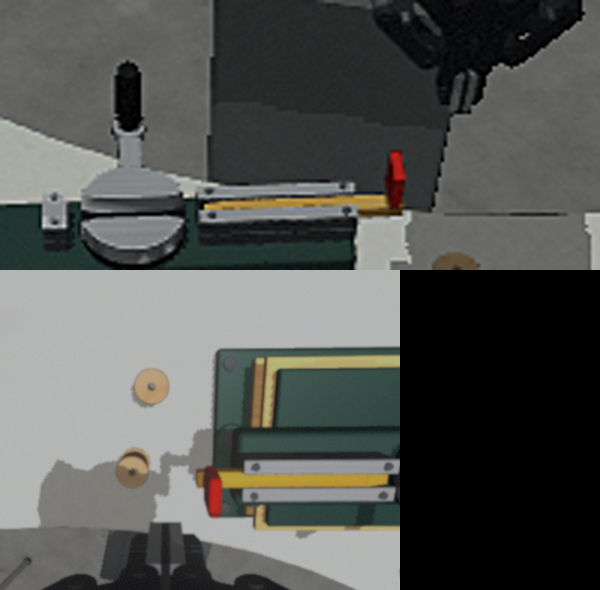

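Run:
```python
from h import *
w=np.load("wrist4.npz");R=Ro.from_rotvec(w["r"]).as_matrix();m=lambda x,y:(x+160,y-230)
C=np.array([.566,-.106]);X=np.array([.972,.233]);Y=np.array([-.233,.972])
for n,p,z in [("tab low edge mid",(214,515),.207),("tab up edge",(213,470),.207),("tab up edge",(213,470),.174),("tab mid",(213,492),.207),("bar",(300,479),.168),("bar2",(380,480),.168),("g1",(243,467),.172)]:
    q=wz(w,m(*p),z);d=q[:2]-C;print(n,q.round(4),"press",(d@X).round(4),(d@Y).round(4))
d=w["p"][:2]-C;print("tcp press",d@X,d@Y,"yaw",np.arctan2(R[1,0],R[0,0]))
print(atz("scene",(255+396/3,165+152/3),.207))
```

```text
tab low edge mid [0.5137 0.0603 0.207 ] press -0.0121 0.1738
tab up edge [0.5411 0.0684 0.207 ] press 0.0164 0.1753
tab up edge [0.533  0.0619 0.174 ] press 0.0071 0.1709
tab mid [0.5279 0.0648 0.207 ] press 0.0028 0.1749
bar [ 0.539  -0.0006  0.168 ] press -0.0016 0.1087
bar2 [ 0.551  -0.0552  0.168 ] press -0.0028 0.0528
g1 [0.5393 0.042  0.172 ] press 0.0085 0.1501
tcp press 0.0013688027992213511 0.20586323167247803 yaw 0.2284581786978141
[0.51271273 0.06213264 0.207     ]
```

The tab sits at press (≈0, 0.173) and the TCP at press (0.001, 0.206), a gap of about 14 mm. I'll descend beside it and start pushing.

>>> play_rows(rows=[0,0,0.5,0,0,0,0,0,0.5,0,0,0,0,0,0.5,0,0,0,0,0,0.5,0,0,0,0,0,0.5,0,0,0,0,0,0,0,0,0,0,0.1,0,0,0,0,0,0.1,0,0,0,0,0,0.1,0,0,0,0,0,0.1,0,0,0,0,0,0.1,0,0,0,0,0,0.1,0,0,0,0,0,0.1,0,0,0,0,0,0.1,0,0,0,0])

```text
time_s: 12.4
tcp_pos: [0.5246, 0.0712, 0.1763]
eef_rot: [-3.121, -0.357, -0.001]
wrist_force: [-0.4, 4.9, 3.6]
width: 0.0
```

>>> play_rows(rows=[0,0.1,0,0,0,0,0,0.1,0,0,0,0,0,0.1,0,0,0,0,0,0.1,0,0,0,0,0,0.1,0,0,0,0,0,0.1,0,0,0,0,0,0.1,0,0,0,0])

```text
time_s: 13.1
tcp_pos: [0.5292, 0.0505, 0.176]
eef_rot: [-3.121, -0.356, -0.0]
wrist_force: [0.9, 4.0, 2.9]
width: 0.0
```

>>> play_rows(rows=[0,0.1,0,0,0,0,0,0.1,0,0,0,0,0,0.1,0,0,0,0,0,0.1,0,0,0,0,0,0.1,0,0,0,0,0,0.1,0,0,0,0,0,0.1,0,0,0,0,0,0.1,0,0,0,0,0,0.1,0,0,0,0,0,0.1,0,0,0,0,0,0.1,0,0,0,0,0,0.1,0,0,0,0,0,0.1,0,0,0,0,0,0.1,0,0,0,0,0,0.1,0,0,0,0,0,0.1,0,0,0,0,0,0.1,0,0,0,0,0,0.1,0,0,0,0,0,0.1,0,0,0,0,0,0.1,0,0,0,0])

```text
time_s: 15.1
tcp_pos: [0.5426, -0.0079, 0.1759]
eef_rot: [-3.121, -0.356, 0.0]
wrist_force: [2.8, 4.9, 1.2]
width: 0.0002
```

>>> play_rows(rows=[0,0.1,0,0,0,0,0,0.1,0,0,0,0,0,0.1,0,0,0,0,0,0.1,0,0,0,0,0,0.1,0,0,0,0,0,0.1,0,0,0,0,0,0.033,0,0,0,0,0,0.033,0,0,0,0])

```text
time_s: 15.9
tcp_pos: [0.547, -0.0271, 0.1759]
eef_rot: [-3.121, -0.356, 0.001]
wrist_force: [1.7, 7.6, 3.0]
width: -0.0
```

>>> play_rows(rows=[0,0.033,0,0,0,0,0,0.033,0,0,0,0])

```text
time_s: 16.1
tcp_pos: [0.547, -0.0273, 0.1759]
eef_rot: [-3.117, -0.357, 0.001]
wrist_force: [-0.1, 16.1, 4.7]
width: -0.0002
```

The bar is against its stop: force rose to 16 N with no travel, and TCP press y is 0.081 against 0.0805 expected. I'll back off and clear.

>>> play_rows(rows=[0,-0.1,0,0,0,0,0,-0.3,0,0,0,0,0,-0.5,0,0,0,0,0,-0.5,0,0,0,0,0,-0.3,-0.7,0,0,0,0,-0.3,-0.7,0,0,0,0,0,-0.9,0,0,0,0,0,-0.9,0,0,0,0,0,-0.9,0,0,0,0,0,-0.9,0,0,0,0,0,0,0,0,0,0,0,0,0,0,0])

```text
time_s: 17.3
tcp_pos: [0.5337, 0.0301, 0.3258]
eef_rot: [3.121, 0.357, 0.0]
wrist_force: [0.0, 0.4, -1.1]
width: -0.0001
```

Run:
```python
from h import *
from plant import imaging,status
s=status.observe();g=imaging.grab_frame("scene")["pixels"][:,:,::-1];f=imaging.grab_frame("wrist")["pixels"][:,:,::-1]
np.savez("wrist5.npz",K=np.load("wrist4.npz")["K"],D=np.load("wrist4.npz")["D"],Tc=np.load("wrist4.npz")["Tc"],p=s["tcp_pos"],r=s["eef_rot"])
a=cv2.resize(g[180:250,220:420],None,fx=4,fy=4,interpolation=cv2.INTER_CUBIC)
b=cv2.resize(f[:,:,:],(800,600))[60:370]
cv2.imwrite("pics/d6.png",np.vstack([a,b]));print(s["time_s"],s["tcp_pos"],s["wrist_force"])
o=cv2.imread("pics/scene0.png");d=cv2.absdiff(o,g).max(2)[230:330,130:430]
print([(n,int((d[y0-230:y1-230,x0-130:x1-130]>60).sum())) for n,x0,x1,y0,y1 in [("awl",135,182,232,276),("weight",184,218,240,272),("tape",130,178,274,314),("wax",180,214,290,322),("red",396,416,246,274),("nat",392,412,280,308)]])
```

```text
17.3 [0.53373625 0.03005616 0.32579419] [ 0.01322385  0.43638951 -1.11056282]
[('awl', 0), ('weight', 0), ('tape', 0), ('wax', 0), ('red', 48), ('nat', 0)]
```

View pics/d6.png

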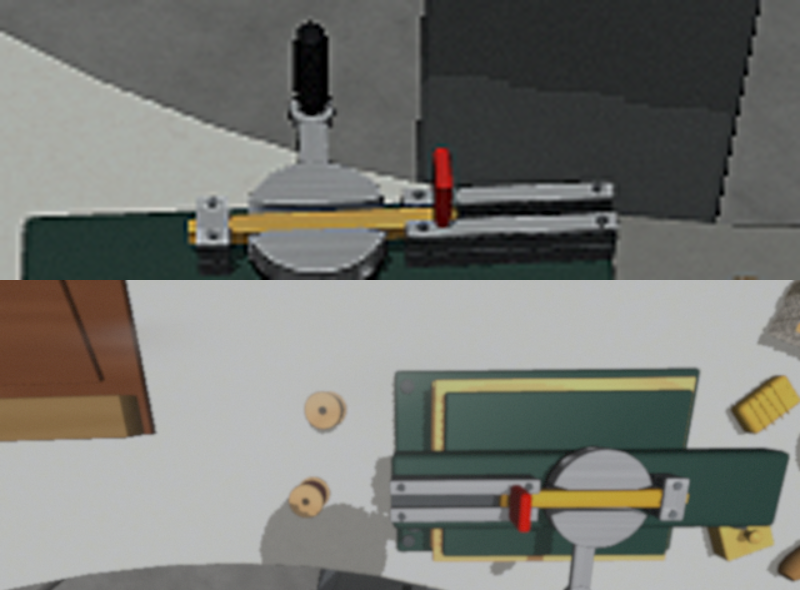

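The nose shows out of the keeper's far end, the slot and bar are in line, and the gripper is clear. The pixel change at the red reel is consistent with the arm's shadow.

```bash
python3 -c "
from plant import job;print(job.sign_off())"
```

```text
the job is handed in; nothing more can be done
None
```

The crank is turned into line, the lock bar is fully home through the slot and in the keeper, and the job is handed in at about 17 s. I pushed the crank about 0.95 rad clockwise with the shut fingertips. A wrist picture confirmed the slot was parallel to the guide while the bar was still drawn back. I then pushed the red tab until the bar met its stop.

**Last checks:**
- **Bar home:** it stopped at a finger position of 81 mm along the crosshead, against about 80.5 mm expected. The brass nose shows beyond the far end of the keeper.
- **Forces:** wrist readings between moves were about 3–6 N on the crank, 4–8 N on the bar and 16 N at its stop.
- **Gripper:** clear of everything, about 0.33 m up.
- **Bystanders:** five of the six gave no picture difference from the start. The red reel's image patch did change; the arm's shadow lies beside it and the reel is still standing, but I did not measure its position again.

**Disagreement:** the pictures showed the shut fingertips about 10–20 mm behind the TCP, not 19 mm ahead as the text says. I picked heights for pushing the crank that were safe either way. For the tab push I relied on the pictures, because the stated tip length would have put the fingers below the top of the guide channel; nothing fouled.

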